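Index a cake turntable on to its next hole

ROBOT

A 6-joint arm with a two-finger parallel gripper is mounted at the origin on a cart in front of the work surface, level with it; the furniture and walls round the work are solid. World frame = base frame: x ahead of the robot, y to its left, z up, the work surface at z = 0. Lengths are in mm, angles in degrees, forces in N, time in s.
With the tool pointing down it reaches from about 300 to 750 mm from the base axis. Payload 8.5 kg.
Tool frame: the origin (TCP) lies midway between the tips of the shut fingers; the grasp point (between the pads) lies 19 mm behind it; z points along the fingers, y is the line along which they close (so a half turn about z gives the same grasp; the last joint's range is limited). The gripper opens to 85 mm and grips with 20 to 120 N. Pads are 22 mm wide; open, the fingers measure 114 mm over their backs; the gripper's body (76 mm by 85 mm) begins 54 mm behind the grasp point. The pads swing forward as they close: fully open they stand 13 mm farther back than shut.
Start: joints at [-76.392, 21.807, 74.336, -0, 83.858, -12.336], TCP at [240.609, -494.558, 231.322] pointing down, gripper open.
Joint ranges: [-178.18, 178.18], [-50.72, 133.34], [12.68, 142.11], [-81.47, 261.47], [9.98, 163.14], [-165.26, 165.26]. Speed limits (degrees/s): [136.94, 136.94, 180, 180, 180, 180].

INTERFACE

Orientations are given as [roll, pitch, yaw] about the fixed x, y, z axes, in that order (R = Rz(yaw) Ry(pitch) Rx(roll)).
In Python, from station import arm gives the robot as it stands.
- The arm moves only by the tool jog_arm, never from a script. Its argument "plan" is one flat list of numbers, 7 for each row, row after row: the turn, a rotation vector about the tool's x, y, z in degrees, then the shift along the tool's x, y, z in cm, then the gripper command: -1 is fully open, 1 is shut, values between are in proportion. A call has 1 to 12 rows; each row is the pose to reach, as a shift and turn from the pose commanded when the call began, along the tool's axes at that moment; what a row does not reach only later rows make up. A row lasts 1/10 s, in which the tool goes at most 50 mm and 8.59 degrees, less where a joint would pass 70% of its speed; a pose out of reach is approached as far as the arm can. A call with a gripper value outside its range is refused whole. The fingers move at their own pace and stop on an object; "grip_force" is the grip in N (left out, the last holds). Time passes only in rows, so rows that repeat a pose let the fingers close. It gives the time, the measured TCP pose, the force, the opening and the grip force at its end, in the units of the state.
- arm.observe(): the state, without advancing time (a new reading comes with each control period).
- arm.get_image(name): name is "side" or "top"; returns a dict with "color" (400x640x3 uint8, red, green, blue), "range_z" (400x640 float32, mm along the optical axis (not along the pixel's ray), 0 where there is no reading), "camera_matrix" (3x3 intrinsics, pixels), "eye" and "rotation" of the camera in the world. Camera axes: x right, y down, z forward; pixel columns grow to the right and rows downward; lengths in mm; the calibration is good to about 2 mm. A picture is of the moment at which its call begins.
- arm.sign_off(): hands the job in; it is judged then, once.
Trained networks look in the newest picture that a camera, given by its name, has taken for a name from the list of things; names that differ only in an ending like _2 or _b are one class to them, and where a whole thing is asked for, a point or a joint stands for the part that bears it (a point fixed in the world has none). Each returns a list of dicts, best first, with "score" (0 to 1); they miss things now and then, are a little off and sometimes report something else, mostly with a low value. They report only what shows in the picture. A call takes as long as a camera call. They do not tell look-alikes from the thing itself.
- arm.cut_out(camera, name): "region" (400x640 bool, what is visible of it) and "extent" ([left, top, width, height] in pixels, round what is visible of it).
The state is a dict: "time_s": time; "joint_positions": joint angles; "joint_velocities": joint speeds; "joint_efforts": joint torques, N m; "ee_pos": TCP position; "eef_rot": TCP orientation; "ft_force": force on the tool from outside, world axes, zero at the start; "moment": the same for the moment, N m; "grip_width": finger opening in mm; "grasp_force": force on a finger pad.
Only numpy, scipy, OpenCV 4.12 (cv2) and the standard library are available. Lean on these libraries where they do the work, as an engineer would, in place of code of your own. Each camera call takes 0.05 s, during which the arm holds its last target. There are 200 camera calls.

TASK

The practice cake on the portioning turntable is piped as far as the present position: pull the sprung index knob at the rim up out of its hole, swing the platter anticlockwise (seen from above) and let the pin drop fully home into the very next hole, not the one after it. Do not force the pin sideways against the ring or a hole, keep the cake in its place on the plate, leave the other things alone, and let go of the knob at the end.

Things in the scene. Friction and masses are not known exactly. Their poses are not given: they have to be found in the camera images.
- turntable: Portioning turntable screwed to the worktop: aluminium foot 346 mm across, steel index ring round its rim (131 to 168 mm from the axis, top 26 mm above the worktop), platter with a white plate 264 mm across, top at 48 mm. Origin: on the turning axis at worktop height, z up; the home hole lies 150 mm from the axis along -x of this frame, and all holes lie on this 150 mm circle.
- home_hole (a point): Centre of the mouth of the home hole, level with the ring's top. 24 degrees anticlockwise of it the ring becomes (0.5 mm lower) a stop plate that users clamp where they like: its first hole, the next hole, is 0.60 to 0.90 rad after home; just where is not measured, find it by feel. Its second hole, the wrong one, follows 0.42 rad later. Holes are 10.4 mm wide. The plate is clamped tight.
- plunger: Index plunger at the platter's edge: upright pin with a black round knob 26 mm across, 26 mm high. Origin: middle of the knob on the pin's axis, 73 mm above the worktop with the pin home. The knob reaches 12 mm below and 13 mm above it; a steel sleeve 18 to 21 mm across, part of the platter, ends 15 mm below it. The knob moves only straight up, at most 16 mm, and does not spin.
- pin_tip (a point): Lower end of the plunger's pin, 8 mm thick with a round tip, on the 150 mm circle. A spring pulls it down: 6 N when home, 10 N lifted 10 mm, 12 N at 15 mm, damped. Home, it stands 10 mm deep in a hole; lifted 11 mm or more it is clear of the ring; let down between holes it rides on the ring (knob 9 to 10 mm above home) and drops by itself when over a hole.
- platter (a joint): Turning angle of the platter about the upright axis, rad: 0 with the pin in the home hole, growing anticlockwise seen from above; end stops at -0.04 and 1.37. It turns stiffly: about 2 to 3 N at the knob, and 4 to 5 N with the pin riding on the ring.
- dummy_cake: White rigid practice cake, 150 mm across and 55 mm high (piped drops on its edge stand 11 mm higher), loose in the middle of the plate. Origin: centre of its underside, 48 mm above the worktop.
- nozzle_small: Steel piping nozzle standing on the worktop, 34 mm across, 44 mm high; leave it alone. Origin: centre of its underside.
- nozzle_large: Larger brass-coloured piping nozzle standing on the worktop, 40 mm across, 51 mm high; leave it alone. Origin: centre of its underside.
- cutter: Tinned ring cutter, 64 mm across, 33 mm high, on the worktop; leave it alone. Origin: centre of its underside.
There are look-alikes about, which are no part of the job. Leave any purple look-alike of the dummy_cake alone.

How it is judged:
By the outcome, as a careful person would: the job done as asked, in the order asked, and still so for the second after the job is handed in, with the robot touching nothing.
It also fails if it takes over 42 s, if anything falls off the work surface, if the arm or the gripper's body presses on something with over 40 N, if the wrist force passes 120 N, or if a joint passes its speed limit or range.

## Working session

There is one attempt and no reset: what is moved stays moved. The work goes in short steps, Python scripts to look and compute and a tool call to move; the robot and the scene stay as the last step left them, time stands still between calls to the robot, and variables do not carry over. Pictures are saved under pics/ and viewed, at most 10 in all, crops included, and the job is handed in when it is done.

Besides the shell and the picture viewer there is one more tool, called after "Emit:" as name(argument=value, ...), one argument or row to a line, values as JSON. jog_arm: Moves the arm, as the interface text tells. Its arguments: {"type":"object","properties":{"plan":{"type":"array","items":{"type":"number"}},"grip_force":{"type":"number"}},"required":["plan"]}

```bash
mkdir -p pics
cat > h.py <<'E'
import numpy as np, cv2
from station import arm
def pts(im,mask):
    v,u=np.nonzero(mask&(im["range_z"]>0)); z=im["range_z"][v,u]
    K=np.array(im["camera_matrix"]); c=np.stack([(u-K[0,2])/K[0,0]*z,(v-K[1,2])/K[1,1]*z,z],1)
    return c@np.array(im["rotation"]).T+np.array(im["eye"])
E
python3 - <<'E'
from h import *
o=arm.observe(); print({k:np.round(o[k],2) for k in("time_s","ee_pos","eef_rot","ft_force","grip_width")})
for c in("top","side"):
    im=arm.get_image(c); cv2.imwrite(f"pics/{c}1.png",im["color"][:,:,::-1]); print(c,np.round(im["eye"]))
    for n in("plunger","turntable","dummy_cake"):
        for d in arm.cut_out(c,n)[:3]:
            p=pts(im,d["region"]); print(n,round(d["score"],2),d["extent"],np.round(np.median(p,0)) if len(p) else "", np.round(np.percentile(p,[2,98],axis=0)).tolist() if len(p) else "")
E
```

```text
{'time_s': np.float64(0.0), 'ee_pos': array([ 240.55, -494.27,  230.71]), 'eef_rot': array([-1.7992e+02, -2.0000e-02,  2.5940e+01]), 'ft_force': array([-0.31,  0.48,  0.96]), 'grip_width': np.float64(85.49)}
top [ 225.  -43. 1503.]Traceback (most recent call last):
  File "<stdin>", line 7, in <module>
  File "h.py", line 6, in pts
    return c@np.array(im["rotation"]).T+np.array(im["eye"])
           ~~~~~~~~~~~~~~~~~~~~~~~~~~~~^~~~~~~~~~~~~~~~~~~~
ValueError: operands could not be broadcast together with shapes (7538,) (3,)
```

View pics/top1.png

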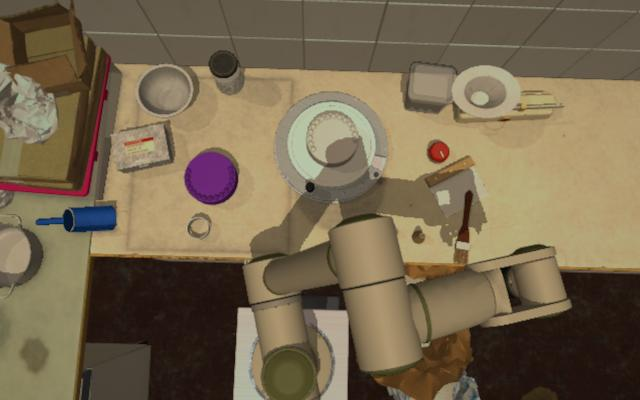

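The top view shows the turntable around (331,147) and the white cake at (332,138). The purple look-alike is at (211,177). There is a black knob at (310,187) and another dark/grey fitting at about (376,173).

Run:
```python
from h import *
im=arm.get_image("top"); print(im["rotation"],im["camera_matrix"])
```

```text
[-169.74876684   -1.11705086  -88.44938972] [[509.92853585   0.         317.96619531]
 [  0.         509.92853585 189.87932649]
 [  0.           0.           1.        ]]
```

```bash
cat > h.py <<'E'
import numpy as np, cv2
from scipy.spatial.transform import Rotation as Ro
from station import arm
def pts(im,mask):
    v,u=np.nonzero(mask&(im["range_z"]>0)); z=im["range_z"][v,u]
    K=np.array(im["camera_matrix"]); c=np.stack([(u-K[0,2])/K[0,0]*z,(v-K[1,2])/K[1,1]*z,z],1)
    return Ro.from_euler("xyz",im["rotation"],degrees=True).apply(c)+np.array(im["eye"])
E
python3 - <<'E'
from h import *
for c in("top","side"):
    im=arm.get_image(c); cv2.imwrite(f"pics/{c}1.png",im["color"][:,:,::-1]); print(c,np.round(im["eye"]))
    for n in("plunger","turntable","dummy_cake"):
        for d in arm.cut_out(c,n)[:3]:
            p=pts(im,d["region"]); print(n,round(d["score"],2),d["extent"],len(p))
            if len(p): print(np.round(np.median(p,0)),np.round(np.percentile(p,[2,98],axis=0)).tolist())
    if c=="top":
        cv2.imwrite("pics/crop.png",cv2.resize(im["color"][85:210,265:400,::-1],None,fx=4.5,fy=4.5,interpolation=cv2.INTER_CUBIC))
E
```

```text
top [ 225.  -43. 1503.]
plunger 0.47 [305.5, 182.9, 8.6, 9.0] 79
[492. -38.  85.] [[481.0, -51.0, 68.0], [505.0, -27.0, 91.0]]
turntable 0.9 [272.5, 90.8, 115.8, 114.4] 7709
[603. -93.  35.] [[471.0, -253.0, 11.0], [784.0, 59.0, 54.0]]
dummy_cake 0.68 [307.0, 117.6, 51.4, 48.3] 2135
[625. -98. 104.] [[560.0, -163.0, 77.0], [692.0, -32.0, 115.0]]
dummy_cake 0.64 [185.0, 154.3, 54.1, 48.8] 2168
[514. 248.  56.] [[447.0, 180.0, 23.0], [585.0, 316.0, 67.0]]
dummy_cake 0.19 [273.3, 94.2, 114.3, 106.0] 7533
[603. -93.  34.] [[471.0, -253.0, 11.0], [783.0, 59.0, 54.0]]
side [ 432. -998.  862.]
plunger 0.65 [264.1, 309.3, 19.2, 26.2] 313
[ 366. -370.   25.] [[348.0, -379.0, 2.0], [382.0, -346.0, 51.0]]
plunger 0.58 [271.3, 282.5, 17.2, 23.0] 240
[ 379. -291.   19.] [[362.0, -299.0, -0.0], [395.0, -262.0, 45.0]]
plunger 0.57 [312.5, 188.6, 135.1, 99.2] 7643
[ 605. -174.   28.] [[471.0, -263.0, 9.0], [784.0, 22.0, 51.0]]
turntable 0.91 [314.2, 190.3, 134.0, 96.5] 7577
[ 605. -174.   28.] [[472.0, -263.0, 10.0], [783.0, 17.0, 52.0]]
dummy_cake 0.88 [300.4, 132.9, 47.7, 40.5] 1641
[514. 217.  55.] [[448.0, 177.0, 7.0], [584.0, 310.0, 65.0]]
dummy_cake 0.68 [347.8, 186.9, 64.6, 55.8] 2755
[ 626. -126.  103.] [[560.0, -172.0, 55.0], [694.0, -39.0, 112.0]]
```

View pics/side1.png

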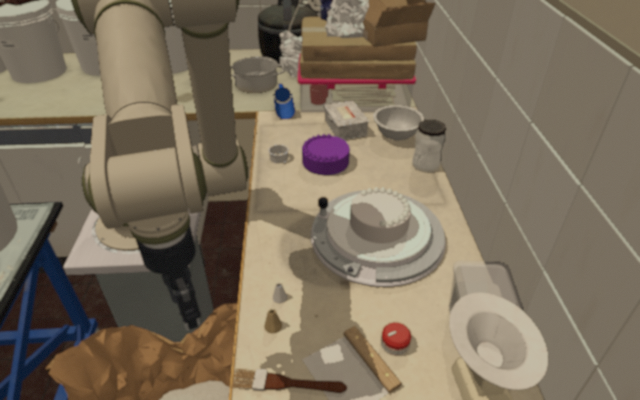

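View pics/crop.png

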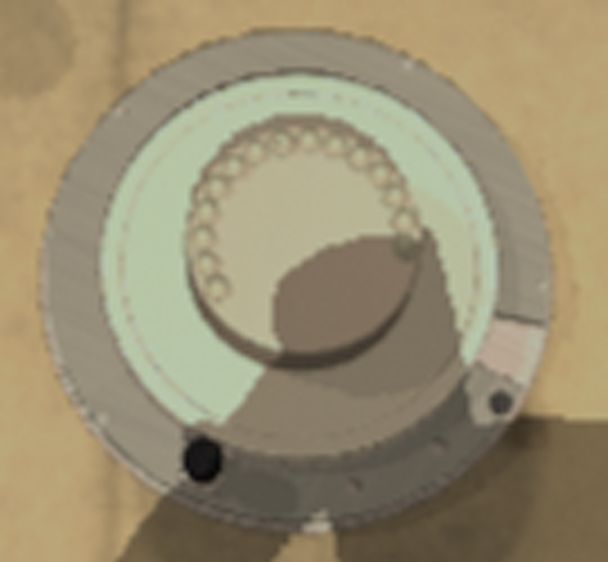

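The side view shows the black knob at about (323,203), the white cake at (380,214), nozzles at (279,292) and (272,320), and the purple decoy at (326,154). In the crop, the black round knob at (203,460) is the plunger, sitting on the rim 150 mm from the axis. The grey fitting at (500,400) is the clamp at the far end of the stop plate. The faint marks at (355,483) and (440,443) look like its two holes.

Run:
```python
from h import *
im=arm.get_image("top"); K=im["camera_matrix"]; R=Ro.from_euler("xyz",im["rotation"],degrees=True); e=np.array(im["eye"])
def at(u,v,z):
    d=R.apply([(u-K[0,2])/K[0,0],(v-K[1,2])/K[1,1],1]); return e+d*(z-e[2])/d[2]
g=im["color"].astype(int)
# outer rim fit
t=arm.cut_out("top","turntable")[0]["region"].astype(np.uint8)
cn=max(cv2.findContours(t,0,1)[0],key=len)
(cx,cy),(a,b),_=cv2.fitEllipse(cv2.convexHull(cn)); c1=at(cx,cy,20); print("ctr ring",c1,a,b)
# plate
p=pts(im,np.ones(im["range_z"].shape,bool)); 
k=arm.cut_out("top","plunger")[0]["region"]
kp=pts(im,k); kt=kp[kp[:,2]>82]; v,u=np.nonzero((g.max(2)<45)&(np.indices(k.shape)[1]>300)&(np.indices(k.shape)[1]<320)&(np.indices(k.shape)[0]>178)&(np.indices(k.shape)[0]<196))
kc=at(u.mean(),v.mean(),82); print("knob",kt.mean(0),kc,len(u),kt[:,2].max())
# plate fit by white-green colour
m=((g[:,:,1]-g[:,:,0]>3)&(g[:,:,1]>150)).astype(np.uint8); m[:, :270]=0;m[:,395:]=0;m[:85]=0;m[210:]=0
c=(kt.mean(0)+kc)/2
for nm,u,v in(("h1",265+355/4.5-.4,85+483/4.5-.4),("h2",265+440/4.5-.4,85+443/4.5-.4)):
    h=at(u,v,25.5); print(nm,h,[ (np.linalg.norm((h-c1)[:2]), (np.arctan2(*(h-c1)[1::-1])-np.arctan2(*(c-c1)[1::-1]))%6.2832)])
print(np.linalg.norm((c-c1)[:2]),np.degrees(np.arctan2(*(c-c1)[1::-1])))
cr=im["color"][172:205,300:380,::-1]; cr=cv2.convertScaleAbs(cr,alpha=2)
cv2.imwrite("pics/cr2.png",cv2.resize(cr,None,fx=10,fy=10,interpolation=cv2.INTER_CUBIC))
```

```text
ctr ring [625.47064527 -96.68595957  20.        ] 111.45185089111328 114.72325897216797<stdin>:14: RuntimeWarning: Mean of empty slice.
  ret = um.true_divide(
Traceback (most recent call last):
ValueError: zero-size array to reduction operation maximum which has no identity
```

Run:
```python
from h import *
im=arm.get_image("top"); K=im["camera_matrix"]; R=Ro.from_euler("xyz",im["rotation"],degrees=True); e=np.array(im["eye"])
def at(u,v,z):
    d=R.apply([(u-K[0,2])/K[0,0],(v-K[1,2])/K[1,1],1]); return e+d*(z-e[2])/d[2]
g=im["color"].astype(int); I,J=np.indices(g.shape[:2])
m=(g.max(2)<60)&(abs(J-310)<9)&(abs(I-187)<8)
kp=pts(im,m); print(len(kp),np.round(np.percentile(kp,[5,50,95],axis=0)),kp[kp[:,2]>80].mean(0)); v,u=np.nonzero(m)
c=at(u.mean(),v.mean(),82); print("knob",u.mean(),v.mean(),c)
p=pts(im,(abs(J-331)<70)&(abs(I-147)<70)); q=p[(p[:,2]>20)&(p[:,2]<32)]
q=q[np.hypot(q[:,0]-627,q[:,1]+97)<180]; hull=cv2.convexHull(q[:,:2].astype(np.float32))[:,0]
A=np.c_[2*hull,np.ones(len(hull))]; s=np.linalg.lstsq(A,(hull**2).sum(1),rcond=None)[0]; print("ctr hull",s[:2],np.sqrt(s[2]+s[0]**2+s[1]**2))
for c1 in (s[:2],np.array([625.5,-96.7])):
  print(np.hypot(*(c[:2]-c1)),np.degrees(np.arctan2(*(c[:2]-c1)[::-1])))
  for u,v in((265+355/4.5-.4,85+483/4.5-.4),(265+440/4.5-.4,85+443/4.5-.4)):
    h=at(u,v,25.5)[:2]; print(h,np.hypot(*(h-c1)),(np.arctan2(*(h-c1)[::-1])-np.arctan2(*(c[:2]-c1)[::-1]))%6.2832)
cr=cv2.convertScaleAbs(im["color"][172:205,300:380,::-1],alpha=2)
cv2.imwrite("pics/cr2.png",cv2.resize(cr,None,fx=10,fy=10,interpolation=cv2.INTER_CUBIC))
```

```text
68 [[481. -49.  72.]
 [490. -40.  85.]
 [501. -30.  91.]] [491.57110634 -39.27390291  86.07663667]
knob 309.72058823529414 186.73529411764707 [491.01397916 -39.90510645  82.        ]
ctr hull [631.32920325 -97.71709212] 168.08838019294672
151.75832035808398 157.60760121907953
[ 489.07306999 -139.68743946] 148.31829794931483 0.677730091474186
[ 517.47473284 -195.11159452] 149.82833353946302 1.0984736652026195
145.98681356649072 157.10514320230803
[ 489.07306999 -139.68743946] 143.03925050212135 0.7048525454948971
[ 517.47473284 -195.11159452] 146.131106482143 1.1384675565539455
```

View pics/cr2.png

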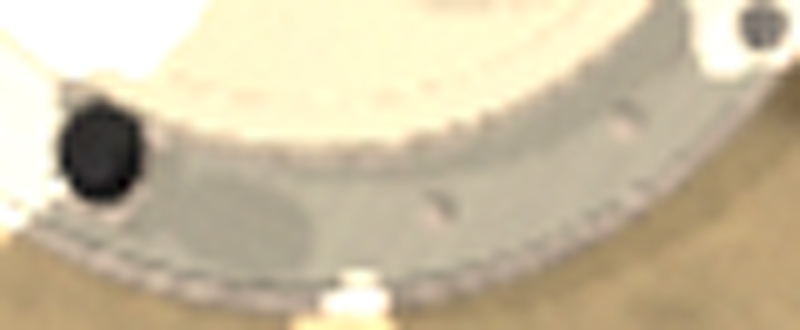

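The holes show faintly at (440,207) and (627,115) in the enlarged crop, which puts the next hole about 0.68 rad past home. The knob is at about (491,-39.5).

Emit:
jog_arm(
  plan=[0,0,48.4,42.4,-30,9,-0.18,0,0,48.4,42.4,-30,9,-0.18,0,0,48.4,42.4,-30,9,-0.18,0,0,48.4,42.4,-30,9,-0.18,0,0,48.4,42.4,-30,9,-0.18,0,0,48.4,42.4,-30,9,-0.18,0,0,48.4,42.4,-30,9,-0.18,0,0,48.4,42.4,-30,9,-0.18,0,0,48.4,42.4,-30,9,-0.18,0,0,48.4,42.4,-30,9,-0.18,0,0,48.4,42.4,-30,9,-0.18,0,0,48.4,42.4,-30,9,-0.18],
)

```text
time_s: 2.0
ee_pos: [491.7, -35.2, 140.5]
eef_rot: [-180.0, 0.1, -22.1]
ft_force: [-0.4, -1.3, -0.1]
grip_width: 50.2
grasp_force: 0.0
```

Emit:
jog_arm(
  plan=[0,0,0,0,0,0,-0.18,0,0,0,0,0,0,-0.18,0,0,0,0,0,0,-0.18],
)

```text
time_s: 2.3
ee_pos: [490.4, -40.4, 141.6]
eef_rot: [180.0, -0.0, -22.6]
ft_force: [0.3, -0.7, -0.4]
grip_width: 50.2
grasp_force: 0.0
```

Emit:
jog_arm(
  plan=[0,0,0,0,0,4.5,-0.18,0,0,0,0,0,7.5,-0.18,0,0,0,0,0,8.8,-0.18,0,0,0,0,0,8.8,0.2,0,0,0,0,0,8.8,0.2,0,0,0,0,0,8.8,0.2],
  grip_force=20,
)

```text
time_s: 2.9
ee_pos: [491.2, -39.9, 54.4]
eef_rot: [-180.0, -0.1, -22.5]
ft_force: [0.5, -0.2, 0.6]
grip_width: 34.2
grasp_force: 0.0
```

Run:
```python
from h import *
im=arm.get_image("side"); cv2.imwrite("pics/s2.png",cv2.resize(im["color"][150:260,260:400,::-1],None,fx=5.4,fy=5.4,interpolation=cv2.INTER_CUBIC))
```

```text
(no output)
```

View pics/s2.png

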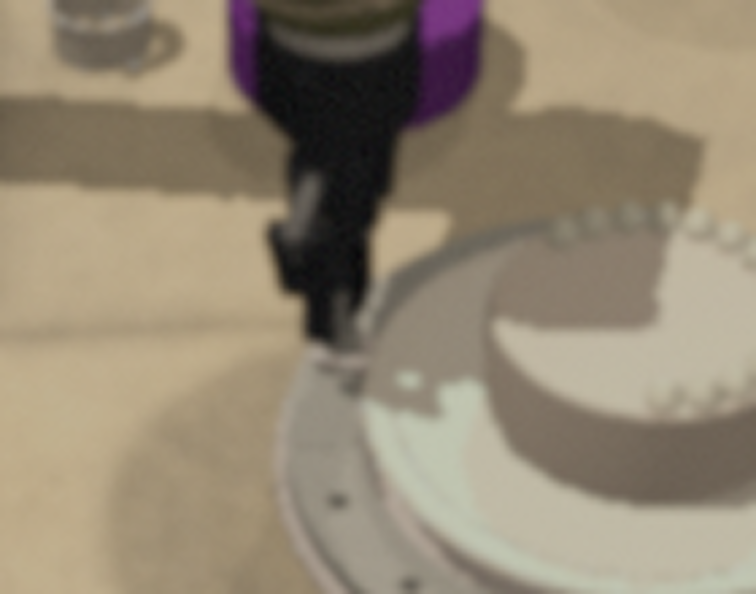

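The gripper is down at the knob, with the fingers at about (335,320) in the crop. The two plate holes show at (337,500) and (408,584). I'll close gently and use that view for a second reading of the hole.

Emit:
jog_arm(
  plan=[0,0,0,0,0,0,0.32,0,0,0,0,0,0,0.36,0,0,0,0,0,0,0.36],
)

```text
time_s: 3.25
ee_pos: [491.1, -39.2, 53.8]
eef_rot: [-180.0, -0.1, -22.5]
ft_force: [1.5, 3.1, 2.5]
grip_width: 27.4
grasp_force: 1.6
```

Run:
```python
from h import *
im=arm.get_image("side"); K=im["camera_matrix"]; R=Ro.from_euler("xyz",im["rotation"],degrees=True); e=np.array(im["eye"])
for a,b in((337,500),(408,584)):
    u,v=260+a/5.4-.4,150+b/5.4-.4
    d=R.apply([(u-K[0,2])/K[0,0],(v-K[1,2])/K[1,1],1]); h=(e+d*(25.5-e[2])/d[2])[:2]
    w=h-[631,-97.7]; print(h,np.hypot(*w),np.degrees(np.arctan2(*w[::-1]))%360)
```

```text
[ 483.3897077  -135.74914132] 152.4353487468118 194.45433968429475
[ 511.89676366 -191.13089666] 151.37672660715484 218.11251883827998
```

Emit:
jog_arm(
  plan=[0,0,0,0,-0.07,0,0.36,0,0,0,0,-0.07,0,0.36],
)

```text
time_s: 3.5
ee_pos: [490.6, -38.7, 53.1]
eef_rot: [180.0, 0.0, -22.4]
ft_force: [0.2, 0.3, -0.3]
grip_width: 27.0
grasp_force: 0.0
```

Emit:
jog_arm(
  plan=[0,0,0,0,0,0,0.4,0,0,0,0,0,0,0.5,0,0,0,0,0,0,0.5,0,0,0,0,0,0,0.5],
  grip_force=40,
)

```text
time_s: 3.9
ee_pos: [490.8, -38.4, 53.4]
eef_rot: [-180.0, 0.0, -22.5]
ft_force: [-0.6, 4.5, 4.6]
grip_width: 24.9
grasp_force: 39.1
```

Emit:
jog_arm(
  plan=[0,0,0,0,-0.05,-0.2,0.5,0,0,0,0,-0.05,-0.4,0.5,0,0,0,0,-0.05,-0.4,0.5],
)

```text
time_s: 4.2
ee_pos: [490.8, -38.2, 57.0]
eef_rot: [180.0, 0.1, -22.5]
ft_force: [1.1, 0.9, -7.9]
grip_width: 24.5
grasp_force: 39.9
```

Emit:
jog_arm(
  plan=[0,0,0,0,0,-0.3,0.5,0,0,0,0,0,-0.6,0.5,0,0,0,0,0,-0.9,0.5,0,0,0,0,0,-0.9,0.5],
)

```text
time_s: 4.6
ee_pos: [490.8, -38.3, 66.5]
eef_rot: [180.0, 0.0, -22.5]
ft_force: [-1.0, -0.7, -11.6]
grip_width: 24.6
grasp_force: 40.0
```

Emit:
jog_arm(
  plan=[0,0,-1,0.002,0.262,0,0.5,0,0,-2.5,0.014,0.654,0,0.5,0,0,-4.5,0.046,1.177,0,0.5,0,0,-6.5,0.096,1.698,0,0.5,0,0,-8.5,0.165,2.217,0,0.5,0,0,-10.5,0.251,2.734,0,0.5,0,0,-12.5,0.356,3.247,0,0.5,0,0,-14.5,0.478,3.756,0,0.5,0,0,-15.5,0.546,4.009,0,0.5,0,0,-16,0.581,4.135,0,0.5,0,0,-16,0.581,4.135,0,0.5],
)

```text
time_s: 5.7
ee_pos: [480.1, -78.7, 66.1]
eef_rot: [180.0, 0.1, -6.5]
ft_force: [-2.8, -1.8, -12.3]
grip_width: 24.2
grasp_force: 40.0
```

Emit:
jog_arm(
  plan=[0,0,-1,-0.02,0.262,0,0.5,0,0,-2.5,-0.02,0.654,0,0.5,0,0,-4.5,0.006,1.177,0,0.5,0,0,-6.5,0.046,1.698,0,0.5,0,0,-8.5,0.11,2.217,0,0.5,0,0,-10.5,0.19,2.734,0,0.5,0,0,-12.5,0.29,3.247,0,0.5,0,0,-14.5,0.408,3.756,0,0.5,0,0,-16,0.51,4.135,0,0.5,0,0,-17.5,0.62,4.51,0,0.5,0,0,-18,0.66,4.635,0,0.5,0,0,-18,0.66,4.635,0,0.5],
)

```text
time_s: 6.9
ee_pos: [481.9, -125.7, 66.3]
eef_rot: [180.0, 0.0, 11.5]
ft_force: [-2.1, -2.2, -12.4]
grip_width: 24.3
grasp_force: 40.1
```

Emit:
jog_arm(
  plan=[0,0,0,0,0,0.15,0.5,0,0,0,0,0,0.3,0.5,0,0,0,0,0,0.3,0.5],
)

```text
time_s: 7.2
ee_pos: [481.8, -125.6, 63.2]
eef_rot: [180.0, 0.0, 11.5]
ft_force: [-3.9, -3.1, -11.2]
grip_width: 24.9
grasp_force: 40.2
```

Emit:
jog_arm(
  plan=[0,0,0,0,0,0.05,0.5,0,0,0,0,0,0.05,0.5],
)

```text
time_s: 7.4
ee_pos: [481.9, -125.5, 62.8]
eef_rot: [180.0, 0.0, 11.5]
ft_force: [-4.2, -3.7, -11.5]
grip_width: 24.6
grasp_force: 40.3
```

Emit:
jog_arm(
  plan=[0,0,0,-0.04,0,0.05,0.5,0,0,0,-0.04,0,0.05,0.5],
)

```text
time_s: 7.6
ee_pos: [481.9, -125.6, 62.6]
eef_rot: [180.0, -0.0, 11.5]
ft_force: [-3.4, -2.4, -7.9]
grip_width: 24.5
grasp_force: 40.5
```

Emit:
jog_arm(
  plan=[0,0,0,0,0,0.05,0.5,0,0,0,0,0,0.05,0.5],
)

```text
time_s: 7.8
ee_pos: [481.9, -125.6, 62.3]
eef_rot: [180.0, -0.0, 11.5]
ft_force: [-4.0, -1.5, -2.8]
grip_width: 24.5
grasp_force: 41.0
```

Emit:
jog_arm(
  plan=[0,0,-0.4,0,0.105,0,0.5,0,0,-0.8,0,0.21,0,0.5,0,0,-1.2,0.003,0.314,0,0.5,0,0,-1.2,0.003,0.314,0,0.5],
)

```text
time_s: 8.2
ee_pos: [482.4, -128.1, 62.2]
eef_rot: [-180.0, -0.0, 12.8]
ft_force: [-4.1, 1.8, 0.8]
grip_width: 24.7
grasp_force: 41.1
```

Emit:
jog_arm(
  plan=[0,0,-0.4,0,0.105,0,0.5,0,0,-0.8,0,0.21,0,0.5,0,0,-0.8,0,0.21,0,0.5],
)

```text
time_s: 8.5
ee_pos: [482.8, -129.9, 62.1]
eef_rot: [-179.9, -0.0, 13.6]
ft_force: [-3.3, 5.0, 1.9]
grip_width: 24.4
grasp_force: 41.3
```

Emit:
jog_arm(
  plan=[0,0,-0.4,0,0.105,-0.02,0.5,0,0,-0.8,0,0.21,-0.02,0.5,0,0,-0.8,0,0.21,-0.02,0.5],
)

```text
time_s: 8.8
ee_pos: [483.5, -133.1, 61.9]
eef_rot: [180.0, -0.0, 14.4]
ft_force: [-1.5, -1.2, -7.7]
grip_width: 24.5
grasp_force: 40.4
```

Emit:
jog_arm(
  plan=[0,0,-0.4,0,0.105,0,0.5,0,0,-0.4,0,0.105,0,0.5],
)

```text
time_s: 9.0
ee_pos: [483.6, -133.9, 61.8]
eef_rot: [180.0, -0.0, 14.7]
ft_force: [0.1, -0.8, -10.2]
grip_width: 24.4
grasp_force: 40.3
```

Emit:
jog_arm(
  plan=[0,0,-0.4,0,0.105,0,0.5,0,0,-0.4,0,0.105,0,0.5],
)

```text
time_s: 9.2
ee_pos: [483.9, -134.7, 61.8]
eef_rot: [-180.0, -0.0, 15.2]
ft_force: [-0.0, -0.3, -10.9]
grip_width: 24.4
grasp_force: 40.2
```

Emit:
jog_arm(
  plan=[0,0,-0.3,0,0.08,0,0.5,0,0,-0.3,0,0.08,0.1,0.5,0,0,-0.3,0,0.08,0.15,0.5],
)

```text
time_s: 9.5
ee_pos: [484.1, -135.5, 60.5]
eef_rot: [180.0, -0.0, 15.4]
ft_force: [0.8, 0.9, -9.3]
grip_width: 24.1
grasp_force: 40.4
```

Emit:
jog_arm(
  plan=[0,0,0,0,0,0.1,0.5,0,0,0,0,0,0.1,0.5],
)

```text
time_s: 9.7
ee_pos: [484.1, -135.5, 59.5]
eef_rot: [180.0, -0.0, 15.4]
ft_force: [1.5, -0.5, -10.2]
grip_width: 24.8
grasp_force: 40.3
```

Emit:
jog_arm(
  plan=[0,0,0,0,0,0.1,0.5,0,0,0,0,0,0.2,0.5,0,0,0,0,0,0.2,0.5],
)

```text
time_s: 10.0
ee_pos: [484.1, -135.6, 57.5]
eef_rot: [180.0, -0.0, 15.4]
ft_force: [1.3, -0.4, -7.9]
grip_width: 24.4
grasp_force: 40.4
```

Emit:
jog_arm(
  plan=[0,0,0,0,0,0.1,0.5,0,0,0,0,0,0.2,0.5,0,0,0,0,0,0.2,0.5],
)

```text
time_s: 10.3
ee_pos: [484.1, -135.6, 55.5]
eef_rot: [180.0, -0.0, 15.4]
ft_force: [0.4, -1.0, -8.1]
grip_width: 24.5
grasp_force: 40.5
```

Emit:
jog_arm(
  plan=[0,0,0,0,0,0.1,0.5,0,0,0,0,0,0.17,0.5,0,0,0,0,0,0.17,0.5],
)

```text
time_s: 10.6
ee_pos: [484.1, -135.6, 53.8]
eef_rot: [180.0, -0.0, 15.4]
ft_force: [-0.2, -1.7, -5.9]
grip_width: 24.5
grasp_force: 40.6
```

Emit:
jog_arm(
  plan=[0,0,0,0,0,0,0.36,0,0,0,0,0,0,0.25,0,0,0,0,0,0,0.1,0,0,0,0,0,0,0.0,0,0,0,0,0,0,0.0],
)

```text
time_s: 11.1
ee_pos: [484.0, -135.5, 53.9]
eef_rot: [180.0, -0.0, 15.4]
ft_force: [-0.4, 0.1, -0.5]
grip_width: 42.5
grasp_force: 0.0
```

Released cleanly, with no side load left. Next I'll retreat upwards and back, then check the knob height and the cake.

Emit:
jog_arm(
  plan=[0,0,0,0,0,-2,0,0,0,0,0,0,-5,0,0,0,0,0,0,-10,0,0,0,0,0,0,-14,0,0,0,0,-5,0,-16,0,0,0,0,-10,0,-16,0,0,0,0,-14,0,-16,0,0,0,0,-14,0,-16,0,0,0,0,-14,0,-16,0],
)

```text
time_s: 12.0
ee_pos: [348.9, -173.1, 214.2]
eef_rot: [180.0, -0.0, 15.3]
ft_force: [1.4, -0.5, 0.0]
grip_width: 42.8
grasp_force: 0.0
```

Run:
```python
from h import *
for c in("top","side"):
    im=arm.get_image(c); g=im["color"].astype(int); p=pts(im,np.ones(g.shape[:2],bool)); col=g[im["range_z"]>0]
    s=(np.hypot(p[:,0]-484,p[:,1]+136)<22)&(p[:,2]>55)&(col.max(1)<70); q=p[s]
    print(c,s.sum()); 
    if s.sum(): print(np.round(np.percentile(q,[2,50,98],axis=0)))
    d=[d for d in arm.cut_out(c,"dummy_cake") if d["score"]>.4]
    for k in d:
        r=pts(im,k["region"])
        if len(r): print("cake",np.round(np.percentile(r,[2,50,98],axis=0)[::2]).tolist())
a=im["color"][150:260,260:400,::-1]; cv2.imwrite("pics/s3.png",cv2.resize(a,None,fx=5.4,fy=5.4,interpolation=cv2.INTER_CUBIC))
```

```text
top 71
[[ 474. -149.   70.]
 [ 484. -137.   86.]
 [ 495. -126.   90.]]
cake [[448.0, 181.0, 26.0], [583.0, 314.0, 67.0]]
cake [[560.0, -164.0, 60.0], [695.0, -29.0, 115.0]]
side 112
[[ 471. -150.   58.]
 [ 483. -144.   82.]
 [ 493. -128.   88.]]
cake [[447.0, 177.0, 6.0], [583.0, 314.0, 65.0]]
cake [[361.0, -300.0, -1.0], [395.0, -246.0, 44.0]]
cake [[558.0, -171.0, 44.0], [698.0, -1.0, 113.0]]
```

View pics/s3.png

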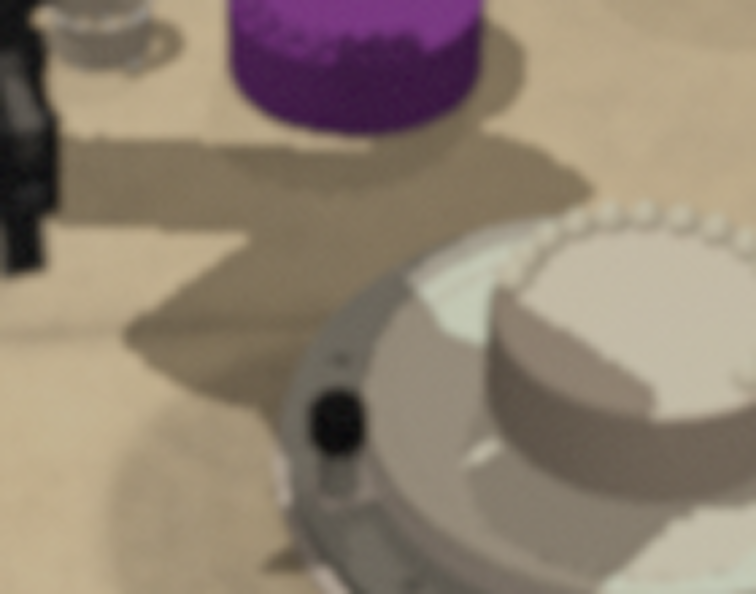

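The picture shows the knob at (338,420) down at its home height (top 86 to 90 mm, as at the start). The home hole is empty at (342,357), the wrong hole is free at (410,584), and the cake has not moved. The gripper is clear of everything.

```bash
python3 -c "
from station import arm
print(arm.sign_off())"
```

```text
the job is handed in; nothing more can be done
None
```

The pin is fully home in the next hole (about 0.66 rad anticlockwise of home), the cake is still in place, the knob is released, and the job was handed in at about 12 s.

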